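Ratchet a pine blank tight in the side clamp

TASK

Throw the red direction lever of the ratchet clamp right over to tighten, then swing its handle back and forth until the jaw holds the pine blank firmly and squarely against the fence, by feel, without overtightening and bruising the soft wood. Then let go of everything and leave the other things on the bench alone.

Things in the scene. Friction and masses are not known exactly. Their poses are not given: they have to be found in the camera images.
- clamp: Ratchet side clamp on a green bed 300 x 360 x 12 (mm here and below). Origin on the ratchet's vertical axis at table height, z up. The handle points roughly along its -x, to the robot. The jaw runs out to its -y, to the aluminium fence (220 x 22, top 57 above the table) across the bed parallel to x, its face 184 to 196 from the origin: where it is bolted varies.
- pivot (a point): Point on the ratchet's vertical axis at the height of the steel handle arm, 66 above the table. Arm 18 wide, top at 72; housing and wheel are lower. The ratchet drives only the way it is set and slips back clicking the other way (1 to 2 N at the knob). Teeth 0.26 rad apart: up to that much of a swing is idle. Self-locking: the jaw stays as the handle swings back.
- handle (a joint): Angle of the ratchet handle about the vertical axis, rad, counter-clockwise from above, 0 along the clamp's -x; rigid stops at -0.6 and 0.6, where the pull also rises: do not mistake that for a firm jaw. Set to tighten, swinging to + (the knob going to the clamp's -y, the fence side) drives the jaw out by 12 mm per rad; swinging to - only slips back.
- knob (a point): Middle of the black, upright, freely spinning round knob at the handle's end: 30 in diameter, 73 to 119 above the table, this point at 97, 140 from the pivot axis. Driving it takes about 7 N while the jaw runs free (4 to 5 N felt when paused); once the blank is pinched that rises by 1 N per 12 N of jaw pressure, 1.5 N per 0.1 rad. Firm at 2.5 to 4.5 N above the free pull, bruised from 5.5 N above.
- direction (a joint): Red toggle lever on top of the ratchet head that throws the pawl, rad: 0 leaning to the knob = loosen, 1.2 leaning away from the knob over the green dot = tighten. Hinges about a horizontal axis across the handle, 80 above the table, at the pivot axis; stays where it is left, must be pushed right over to its stop, along the handle, with 2 to 6 N.
- direction_tip (a point): Centre of the ball (16 in diameter) at the tip of the red direction lever; its rod is 10 in diameter, 42 from hinge to this point.
- pad: Orange spring-backed jaw pad, 80 long, 24 high, that presses on the blank. Origin at the middle of its pressing face, 28 above the table; its axes are the clamp's. Its springs give 14 N per mm.
- blank: Soft pine blank to be clamped, about 160 x 70 x 38, lying loose on the bed between pad and fence, its x axis (long side) nearly along the fence. Origin at the centre of its underside, 12 above the table.
- offcut: Small brown wood offcut, 42 x 50 x 22, lying on the far part of the clamp's bed (sizes in mm). To be left alone.
- dowel: Pale wooden dowel, 18 in diameter, 150 long, lying on the table (sizes in mm). To be left alone.
- screwdriver: Screwdriver with a red handle, lying on the table (sizes in mm). To be left alone.
- spanner: Steel open-ended spanner, lying on the table (sizes in mm). To be left alone.
- glue: White glue bottle with a red cap, 56 in diameter, 150 tall, standing (sizes in mm). To be left alone.
- spare_blank: Second pine blank, 160 x 70 x 38, lying on the table away from the clamp (sizes in mm). To be left alone.
- brush: Bench brush with a wooden handle, lying on the table (sizes in mm). To be left alone.
Things that resemble listed ones, but are neither listed nor needed, are in the scene too. Leave any blue or green look-alike of the blank alone.

How it is judged:
By the outcome, as a careful person would: the job done as asked, in the order asked, and still so for the second after the job is handed in, with the robot touching nothing.
It also fails if it takes over 72 s, if anything falls off the work surface, if the arm or the gripper's body presses on something with over 40 N, if the wrist force passes 120 N, or if a joint passes its speed limit or range.

ROBOT

A 6-joint arm with a two-finger parallel gripper is mounted at the origin on the work surface. World frame = base frame: x ahead of the robot, y to its left, z up, the work surface at z = 0. Lengths are in mm, angles in rad, forces in N, time in s.
With the tool pointing down it reaches from about 350 to 975 mm from the base axis. Payload 7.1 kg.
Tool frame: the origin (TCP) lies midway between the tips of the shut fingers; the grasp point (between the pads) lies 19 mm behind it (ctrl.hold_point_z is the distance from the TCP to the grasp point, in mm); z points along the fingers, y is the direction in which the jaws open and shut (so a half turn about z gives the same grasp; the last joint's range is limited). The gripper opens to 88 mm and grips with 3 to 60 N. Pads are 20 mm wide; open, the fingers measure 115 mm over their backs; the gripper's body (75 mm by 178 mm) begins 61 mm behind the grasp point.
Start: joints at [-1.274, 0.423, 1.63, -0, 1.089, -0.019], TCP at [194.128, -594.07, 222.675] pointing down, gripper open.
Joint ranges: [-3, 3], [-0.9, 2.11], [0.09, 2.58], [-1.31, 4.45], [0.11, 2.69], [-2.54, 2.54]. Speed limits (rad/s): [2.39, 2.39, 3.01, 3.14, 3.14, 3.14].

INTERFACE

Orientations are given as a rotation vector (axis times angle).
In Python, from workcell import ctrl, eyes gives the robot as it stands.
- The arm moves only by the tool move_arm, never from a script. Its argument "deltas" is a list of rows, each a list of 6 numbers: the shift along the tool's x, y, z in mm, then the turn, a rotation vector about the tool's x, y, z in rad. A call has 1 to 5 rows; each row shifts and turns the pose as measured when the row begins, along the tool's axes as they then stand; what a row does not reach is not made up. A row lasts 1/12 s, in which the tool goes at most 41.7 mm and 7.16 degrees, less where a joint would pass 70% of its speed; a pose out of reach is approached as far as the arm can. A call is refused whole if a number of a shift passes 41.7 or a number of a turn 0.125, either way. A call with a gripper value outside its range is refused whole. "hand" is the closure, from -1 (fully open) to 1 (shut), set as the call begins (left out, the last holds). The fingers move at their own pace and stop on an object; the grip force is fixed at half the most. Time passes only in rows, so rows that do not move let the fingers close. It gives the time, the measured TCP pose, the force and the opening at its end, in the units of the state.
- ctrl.get_obs(): the state, without advancing time (a new reading comes with each control period).
- eyes.get_image(name): name is "side" or "top"; returns a dict with "frame" (384x512x3 uint8, red, green, blue), "range_z" (384x512 float32, mm along the optical axis (not along the pixel's ray), 0 where there is no reading), "fx", "fy", "cx", "cy" (pixels), "cam_to_world" (4x4, takes a point from camera to world coordinates). Camera axes: x right, y down, z forward; pixel columns grow to the right and rows downward; lengths in mm; the calibration is good to about 2 mm. A picture is of the moment at which its call begins.
- ctrl.close_job(): hands the job in, once; it reports no verdict.
The state is a dict: "t": time; "qpos": joint angles; "qvel": joint speeds; "joint_torque": joint torques, N m; "ee_pos": TCP position; "orientation": TCP orientation; "ft_force": force on the tool from outside, world axes, zero at the start; "moment": the same for the moment, N m; "width": finger opening in mm.
Only numpy, scipy, OpenCV 4.12 (cv2) and the standard library are available. Lean on these libraries where they do the work, as an engineer would, in place of code of your own. Each camera call takes 0.05 s, during which the arm holds its last target.

## Working session

There is one attempt and no reset: what is moved stays moved. The work goes in short steps, Python scripts to look and compute and a tool call to move; the robot and the scene stay as the last step left them, time stands still between calls to the robot, and variables do not carry over. Pictures are saved under pics/ and viewed, and the job is handed in when it is done.

Besides the shell and the picture viewer there is one more tool, called after "Call:" as a command line: name --pt "numbers of a row" for each row, then --argument value for the rest. move_arm: Moves the arm, as the interface text tells. Its arguments: {"type":"object","properties":{"deltas":{"type":"array"},"hand":{"type":"number"}},"required":["deltas"]}

```bash
mkdir -p pics; ls; cat > h.py <<'E'
import numpy as np,cv2
from workcell import ctrl,eyes
from scipy.spatial.transform import Rotation as R
def snap(n,tag):
    d=eyes.get_image(n); cv2.imwrite(f'pics/{tag}.png',d['frame'][:,:,::-1]); np.savez(f'pics/{tag}.npz',**d); return d
def load(tag): return np.load(f'pics/{tag}.npz')
def pt(d,u,v,z=None):
    r=np.array([(u-d['cx'])/d['fx'],(v-d['cy'])/d['fy'],1.0]); T=d['cam_to_world']
    if z is None:
        p=r*float(d['range_z'][int(round(v)),int(round(u))]); return T[:3,:3]@p+T[:3,3]
    w=T[:3,:3]@r; o=T[:3,3]; return o+w*(z-o[2])/w[2]
def crop(tag,x0,y0,x1,y1,k,out):
    im=cv2.imread(f'pics/{tag}.png')[y0:y1,x0:x1]; cv2.imwrite(f'pics/{out}.png',cv2.resize(im,None,fx=k,fy=k,interpolation=cv2.INTER_CUBIC))
E
python3 - <<'E'
from h import *
o=ctrl.get_obs(); print(o); print(ctrl.hold_point_z)
for n in('side','top'):
    d=snap(n,n+'0'); print(n,d['cam_to_world'],d['fx'])
E
```

```text
pics
{'t': 0.0, 'qpos': array([-1.27402631e+00,  4.23835027e-01,  1.63071968e+00, -1.07267654e-05,
        1.08859724e+00, -1.90204534e-02]), 'qvel': array([ 8.38006089e-04, -6.42247469e-04, -2.17263507e-03, -1.88724772e-04,
        8.63280028e-04, -3.59013955e-05]), 'joint_torque': array([-1.85790873e-05, -5.44628799e+01, -2.73670632e+01,  6.43976592e-02,
        2.27783946e-02, -1.08557856e-04]), 'ee_pos': array([ 193.94593713, -593.54027605,  221.89367106]), 'orientation': array([-3.10098755e+00, -4.93749050e-01,  3.53663465e-04]), 'ft_force': array([-0.41687335,  0.63029766,  0.35801775]), 'moment': array([-0.03703414,  0.00113355, -0.03857409]), 'width': 88.08687660437846}
18.700000000000003
side [[-8.10620686e-01 -4.21005879e-01  4.06998960e-01  2.11721668e+02]
 [-5.85542309e-01  5.89731688e-01 -5.56198473e-01  5.14418023e+02]
 [-5.85735668e-03 -6.89181098e-01 -7.24565460e-01  7.63560348e+02]
 [ 0.00000000e+00  0.00000000e+00  0.00000000e+00  1.00000000e+00]] 362.6288846396069
top [[-2.06947859e-02 -9.87817571e-01  1.54234149e-01  4.11694671e+02]
 [-9.99474595e-01  2.42897264e-02  2.14602652e-02 -2.84334978e+01]
 [-2.49451323e-02 -1.53708998e-01 -9.87801237e-01  1.26462995e+03]
 [ 0.00000000e+00  0.00000000e+00  0.00000000e+00  1.00000000e+00]] 403.11634984013926
```

View pics/side0.png

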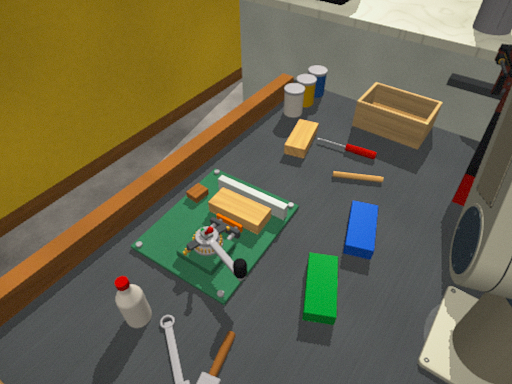

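View pics/top0.png

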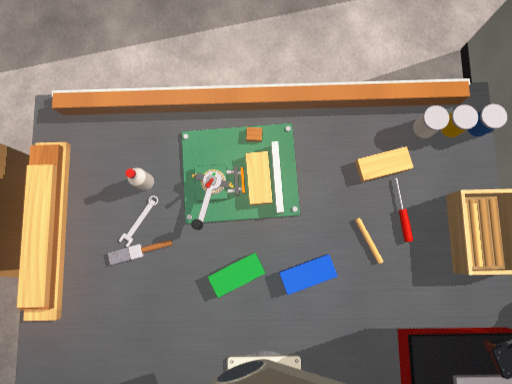

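```bash
python3 - <<'E'
from h import *
crop('top0',175,115,305,235,6,'c1'); crop('side0',130,165,305,300,4.5,'c2')
E
```

```text
(no output)
```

View pics/c1.png

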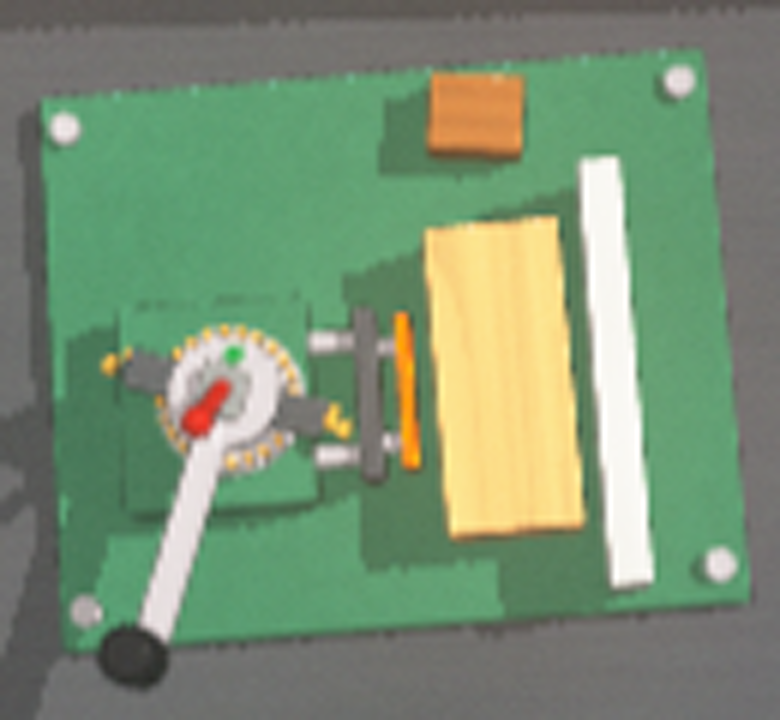

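View pics/c2.png

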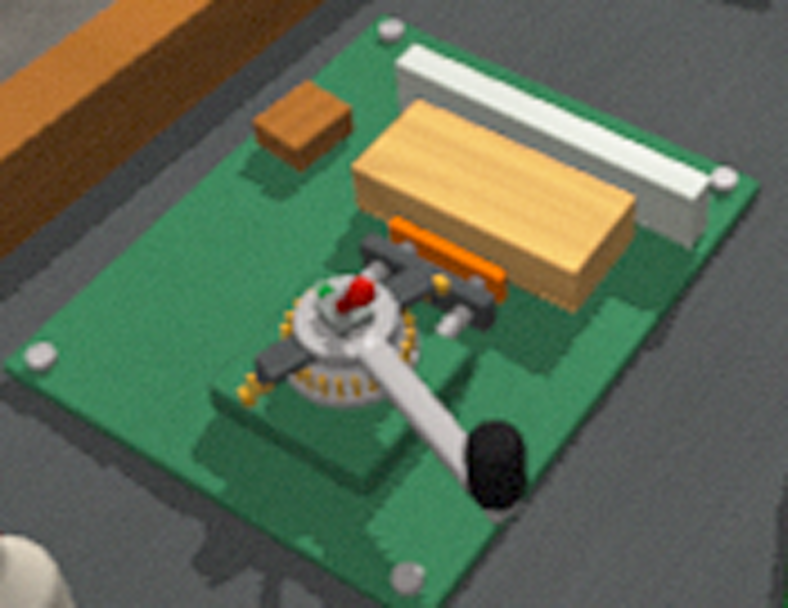

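```bash
python3 - <<'E'
from h import *
d=load('top0.npz'[:-4]); s=load('side0')
f=lambda u,v:(175+u/6-.4,115+v/6-.4)
g=lambda u,v:(130+u/4.5-.4,165+v/4.5-.4)
C=[pt(d,*f(*c),12) for c in [(42,100),(703,50),(748,602),(62,650)]]
C2=[pt(s,*g(*c),12) for c in [(8,368),(383,15),(758,185),(432,612)]]
print(np.round(C,1));print(np.round(C2,1))
P=lambda n,dd,ff,c,z:print(n,np.round(pt(dd,*ff(*c),z),1),np.round(pt(dd,*ff(*c)),1))
P('knob top',d,f,(133,655),119)
P('knob top s',s,g,(495,440),119)
P('tip t',d,f,(197,418),110)
P('tip s',s,g,(362,291),110)
for c in[(582,158),(620,158),(652,582),(613,588)]:P('fence',d,f,c,57)
for c in[(398,62),(415,45),(710,182),(692,195)]:P('fence s',s,g,c,57)
for c in[(425,230),(556,217),(584,525),(450,538)]:P('blank',d,f,c,50)
for c in[(353,172),(418,100),(635,205),(574,270)]:P('blank s',s,g,c,50)
for c in[(395,312),(408,312),(420,466),(406,468)]:P('pad',d,f,c,40)
for c in[(390,217),(398,215),(506,270),(500,277)]:P('pad s',s,g,c,40)
P('wheel',d,f,(222,390),66)
P('wheel s',s,g,(345,315),66)
E
```

```text
[[ 802.4  249.7   12. ]
 [ 820.1 -106.8   12. ]
 [ 522.7 -120.3   12. ]
 [ 505.9  236.4   12. ]]
[[ 799.5  253.5   12. ]
 [ 822.6 -102.7   12. ]
 [ 526.3 -116.1   12. ]
 [ 507.2  230.7   12. ]]
knob top [494.7 179.9 119. ] [494.7 179.9 118.8]
knob top s [496.9 185.2 119. ] [497.  185.2 119. ]
tip t [609.7 150.7 110. ] [607.6 148.9 121.8]
tip s [612.3 148.3 110. ] [606.8 153.3 118.9]
fence [749.5 -39.9  57. ] [750.5 -40.   53.4]
fence [749.  -59.5  57. ] [761.7 -60.6  11.4]
fence [529.8 -69.5  57. ] [534.5 -71.1   9.6]
fence [527.3 -49.9  57. ] [531.7 -50.7  10.7]
fence s [748.9 -36.8  57. ] [749.3 -37.2  56.5]
fence s [750.4 -55.4  57. ] [750.7 -55.8  56.6]
fence s [531.7 -63.9  57. ] [531.7 -63.8  57.2]
fence s [534.7 -49.   57. ] [535.1 -49.6  56.3]
blank [715.4  41.9  50. ] [724.9  44.1  11.9]
blank [720.5 -25.8  50. ] [720.1 -25.8  51.6]
blank [560.2 -36.2  50. ] [564.1 -36.4  17.9]
blank [555.2  31.7  50. ] [558.1  32.9  25.3]
blank s [713.8  48.   50. ] [739.5  24.2  13.5]
blank s [721.5 -22.7  50. ] [721.4 -22.5  50.2]
blank s [560.9 -28.4  50. ] [564.3 -33.7  43.1]
blank s [561.1  32.9  50. ] [560.5  33.6  51.1]
pad [674.7  58.7  40. ] [680.6  60.6  12.8]
pad [674.6  52.   40. ] [680.4  53.8  12.9]
pad [593.9  46.9  40. ] [598.4  48.8   9.4]
pad [593.   54.1  40. ] [596.5  55.7  16.5]
pad s [678.8  56.5  40. ] [694.   41.5  16.4]
pad s [675.9  52.5  40. ] [686.6  41.9  23.4]
pad s [597.9  48.9  40. ] [598.1  48.7  39.6]
pad s [597.5  55.1  40. ] [598.4  54.   38.4]
wheel [631.2 144.9  66. ] [627.5 141.9  86.5]
wheel s [635.8 141.7  66. ] [627.9 148.6  79. ]
```

```bash
cat >> h.py <<'E'
def go(tx=None,ty=None,tz=None,yaw=None):
    o=ctrl.get_obs(); Rm=R.from_rotvec(o['orientation']); p=np.array(o['ee_pos'])
    X=Rm.as_matrix()[:,0]; a=np.arctan2(X[1],X[0])
    t=np.array([p[i] if v is None else v for i,v in enumerate((tx,ty,tz))])
    y=a if yaw is None else yaw
    Rt=R.from_matrix(np.array([[np.cos(y),np.sin(y),0],[np.sin(y),-np.cos(y),0],[0,0,-1]]))
    print('t',round(o['t'],2),'p',np.round(p,1),'yaw',round(a,3),'F',np.round(o['ft_force'],1),'w',round(o['width'],1))
    print('shift',np.round(Rm.inv().apply(t-p),1),'turn',np.round((Rm.inv()*Rt).as_rotvec(),3))
E
```

Call:
move_arm --pt "28 -28 0 0 0 0" --pt "28 -28 0 0 0 0" --pt "28 -28 0 0 0 0" --pt "28 -28 0 0 0 0" --pt "28 -28 0 0 0 0" --hand 1

```text
t: 0.52
ee_pos: [282.8, -416.9, 219.4]
orientation: [-3.104, -0.479, 0.002]
ft_force: [1.0, -0.8, 0.4]
width: 57.5
```

Call:
move_arm --pt "28 -28 0 0 0 0" --pt "28 -28 0 0 0 0" --pt "28 -28 0 0 0 0" --pt "28 -28 0 0 0 0" --pt "28 -28 0 0 0 0"

```text
t: 0.93
ee_pos: [375.3, -231.6, 218.5]
orientation: [-3.104, -0.474, 0.003]
ft_force: [1.1, -0.6, 0.0]
width: 24.5
```

Call:
move_arm --pt "28 -28 0 0 0 0" --pt "28 -28 0 0 0 0" --pt "28 -28 0 0 0 0" --pt "28 -28 0 0 0 0" --pt "28 -28 0 0 0 0"

```text
t: 1.35
ee_pos: [468.6, -46.2, 218.5]
orientation: [-3.104, -0.473, 0.004]
ft_force: [0.3, -0.2, 0.1]
width: 0.3
```

Call:
move_arm --pt "28 -28 0 0 0 0" --pt "28 -28 0 0 0 0" --pt "28 -28 0 0 0 0" --pt "28 -28 0 0 0 0" --pt "20 -20 0 0 0 0"

```text
t: 1.77
ee_pos: [557.3, 131.0, 217.7]
orientation: [-3.103, -0.477, 0.005]
ft_force: [1.1, -0.0, 0.3]
width: 0.7
```

```bash
python3 -c "
from h import *
go(577,160,160,-0.273)"
```

```text
t 1.77 p [557.3 131.  217.7] yaw 0.305 F [ 1.1 -0.   0.3] w 0.7
shift [ 27.7 -21.6  57.6] turn [-0.002  0.004  0.578]
```

Call:
move_arm --pt "14 -12 0 0 0 0.12" --pt "14 -10 0 0 0 0.12" --pt "0 0 0 0 0 0.12" --pt "0 0 0 0 0 0.12" --pt "0 0 0 0 0 0.12"

```text
t: 2.18
ee_pos: [581.2, 168.9, 215.0]
orientation: [-3.103, 0.483, 0.009]
ft_force: [0.1, -0.7, 0.3]
width: 0.6
```

```bash
python3 -c "
from h import *
go(577,160,98,-0.273); snap('side','s1'); snap('top','t1')
crop('s1',130,165,305,300,4.5,'c3');crop('t1',175,115,305,235,6,'c4')"
```

```text
t 2.18 p [581.2 168.9 215. ] yaw -0.309 F [ 0.1 -0.7  0.3] w 0.6
shift [ -0.6   9.8 117. ] turn [-0.     0.006 -0.036]
```

View pics/c3.png

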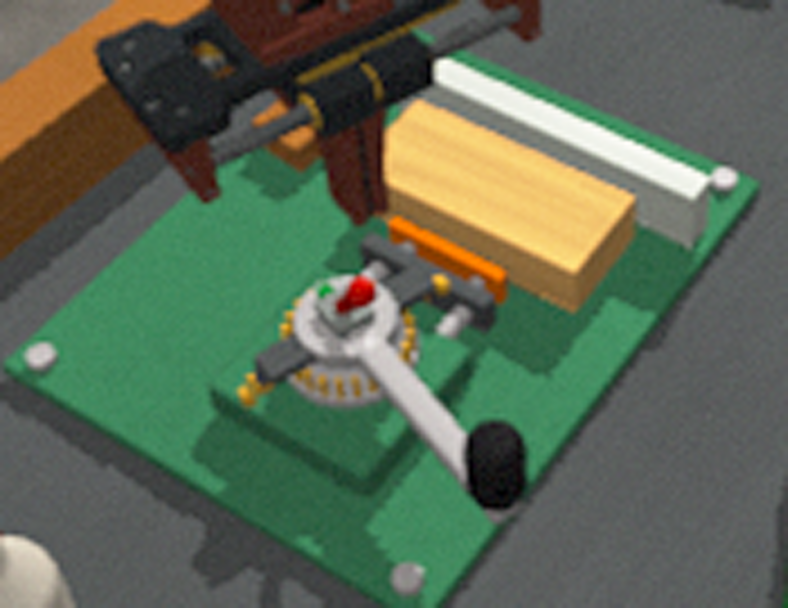

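View pics/c4.png

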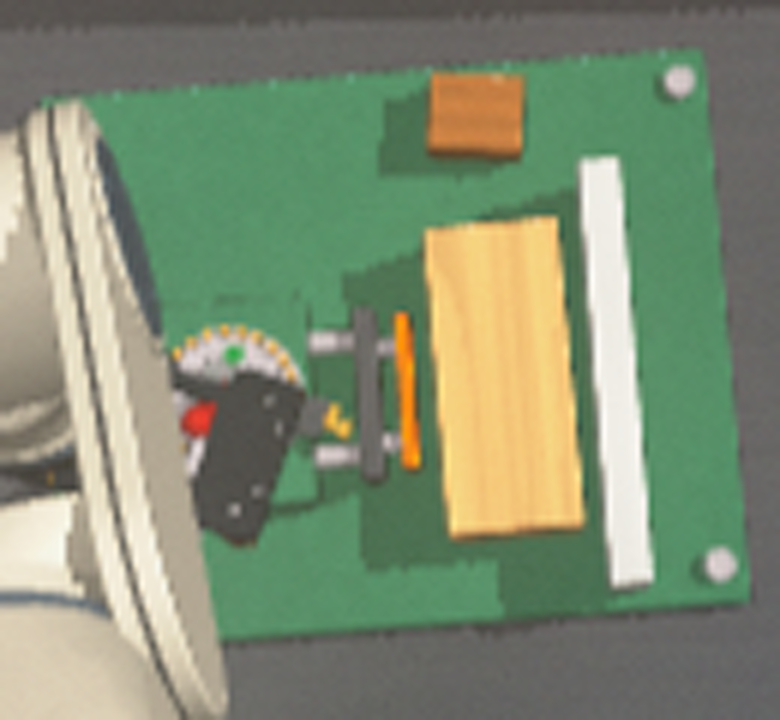

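The red things are the lever ball (top 208,184; side 210,229), the glue cap (130,173) and the screwdriver handle (406,225). The one on the ratchet head beside the green dot is the lever. It leans to the knob, so it is set to loosen. The blank candidates in the top view are the clamp's pine (259,178), the spare (385,164), blue (308,274) and green (236,275). Only the first lies between pad and fence. The shut fingers are now above the arm, on the knob side of the lever.

Call:
move_arm --pt "-6 10 10 0 0 -0.03" --pt "0 0 38 0 0 0" --pt "0 0 38 0 0 0" --pt "0 0 26 0 0 0" --pt "0 0 0 0 0 0"

```text
t: 2.7
ee_pos: [573.7, 160.6, 102.3]
orientation: [-3.113, 0.392, -0.001]
ft_force: [-1.0, -0.2, 0.3]
width: 0.6
```

```bash
python3 -c "
from h import *
go(577,160,98,-0.273); snap('side','s2')
crop('s2',130,165,305,300,4.5,'c5')"
```

```text
t 2.7 p [573.7 160.6 102.3] yaw -0.25 F [-1.  -0.2  0.3] w 0.6
shift [ 3.4 -0.2  4.3] turn [-0.004 -0.     0.023]
```

View pics/c5.png

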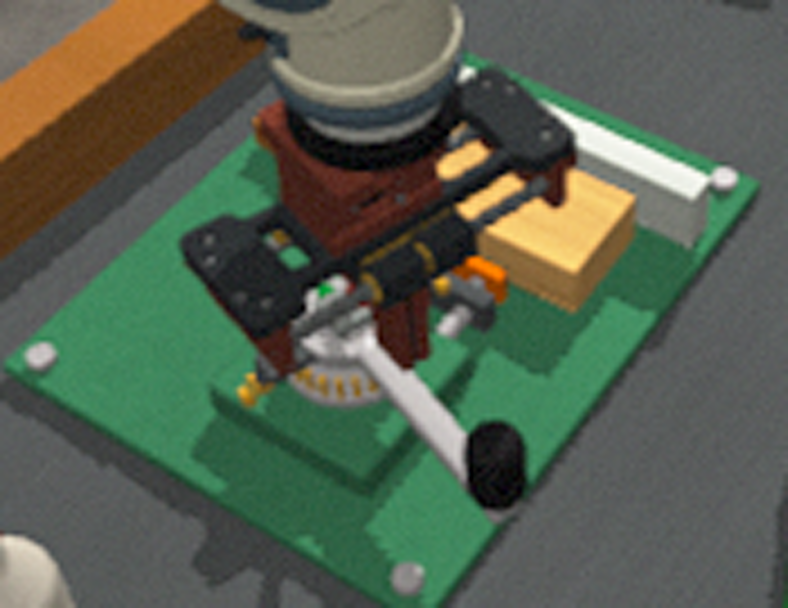

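Call:
move_arm --pt "8 0 3 0 0 0.02" --pt "8 0 0 0 0 0" --pt "8 0 0 0 0 0" --pt "8 0 0 0 0 0"

```text
t: 3.08
ee_pos: [607.8, 152.5, 106.5]
orientation: [-3.108, 0.418, -0.004]
ft_force: [-2.4, -1.5, 2.6]
width: 0.5
```

Call:
move_arm --pt "7 0 0 0 0 0" --pt "7 0 0 0 0 0" --pt "6 0 0 0 0 0"

```text
t: 3.33
ee_pos: [630.7, 146.4, 109.7]
orientation: [-3.107, 0.417, -0.008]
ft_force: [-4.1, 0.5, -0.3]
width: 0.4
```

```bash
python3 -c "
from h import *
go(636,143.3,98,-0.273)"
```

```text
t 3.33 p [630.7 146.4 109.7] yaw -0.267 F [-4.1  0.5 -0.3] w 0.4
shift [ 5.9  1.6 11.7] turn [-0.007 -0.004  0.006]
```

Call:
move_arm --pt "3 0.5 3 0 0 0" --pt "3 0.5 3 0 0 0"

```text
t: 3.5
ee_pos: [637.3, 144.2, 106.2]
orientation: [-3.106, 0.418, -0.007]
ft_force: [-26.3, 7.2, 36.9]
width: 0.9
```

Call:
move_arm --pt "3 0 0 0 0 0" --pt "3 0 0 0 0 0"

```text
t: 3.67
ee_pos: [636.7, 144.4, 107.3]
orientation: [-3.105, 0.42, 0.017]
ft_force: [-14.5, 4.2, 11.7]
width: 0.7
```

Call:
move_arm --pt "-8 0 0 0 0 0" --pt "-15 0 0 0 0 0" --pt "-10 0 -20 0 0 0" --pt "0 0 -38 0 0 0" --pt "0 0 -38 0 0 0" --hand 0.0

```text
t: 4.08
ee_pos: [601.9, 152.1, 198.1]
orientation: [-3.108, 0.419, 0.03]
ft_force: [0.7, -0.9, -0.9]
width: 30.6
```

```bash
python3 -c "
from h import *
go(490,181,200,-0.273); snap('side','s3'); snap('top','t3')
crop('s3',130,165,305,300,4.5,'c6');crop('t3',175,115,305,235,6,'c7')"
```

```text
t 4.08 p [601.9 152.1 198.1] yaw -0.268 F [ 0.7 -0.9 -0.9] w 30.6
shift [-115.6    1.8    0.4] turn [-0.002  0.02   0.005]
```

View pics/c6.png

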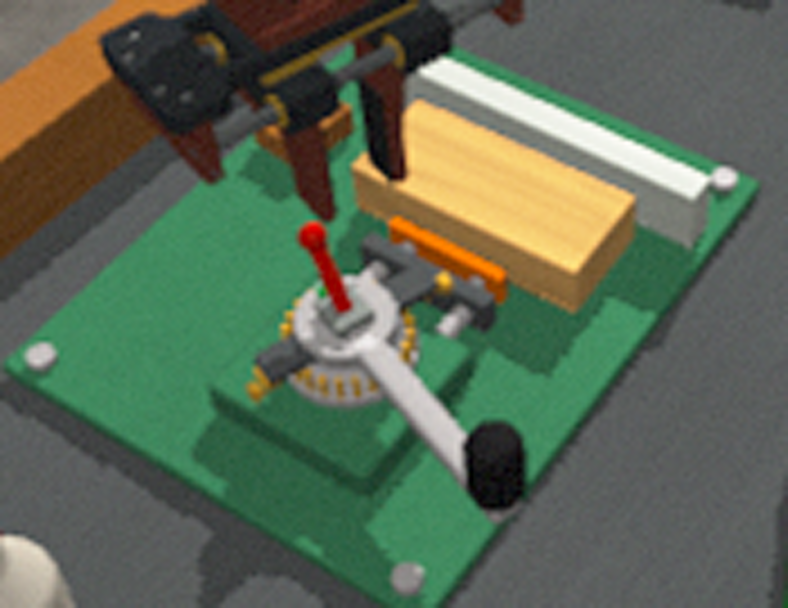

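```bash
python3 -c "
from h import *
s=load('s3'); g=lambda u,v:(130+u/4.5-.4,165+v/4.5-.4)
print(pt(s,*g(312,236),114.7),pt(s,*g(312,236)))
"
```

```text
[655.34779951 137.94873568 114.7       ] [651.80510081 140.9551349  119.88165308]
```

View pics/c7.png

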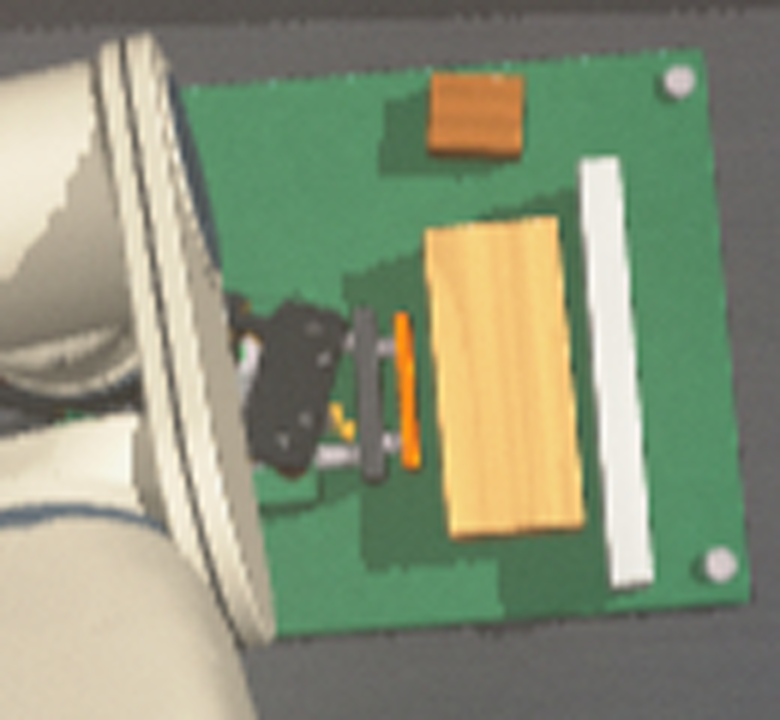

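The lever now lies right over by the green dot (ball at side 199,217, about 654,138,115), and it went against its stop. Next I go to the knob.

Call:
move_arm --pt "-36 0 0 0 0 0" --pt "-36 0 0 0 0 0" --pt "-34 0 0 0 0 0" --pt "0 0 0 0 0 0" --hand -0.2

```text
t: 4.52
ee_pos: [506.4, 181.5, 205.3]
orientation: [-3.099, 0.422, -0.007]
ft_force: [-0.5, -0.2, -0.1]
width: 52.5
```

```bash
python3 -c "
from h import *
go(496,182,82,-0.27); snap('side','s4')
crop('s4',130,165,305,300,4.5,'c8')"
```

```text
t 4.52 p [506.4 181.5 205.3] yaw -0.271 F [-0.5 -0.2 -0.1] w 52.5
shift [-10.5   4.1 123.2] turn [-0.014 -0.003 -0.001]
```

View pics/c8.png

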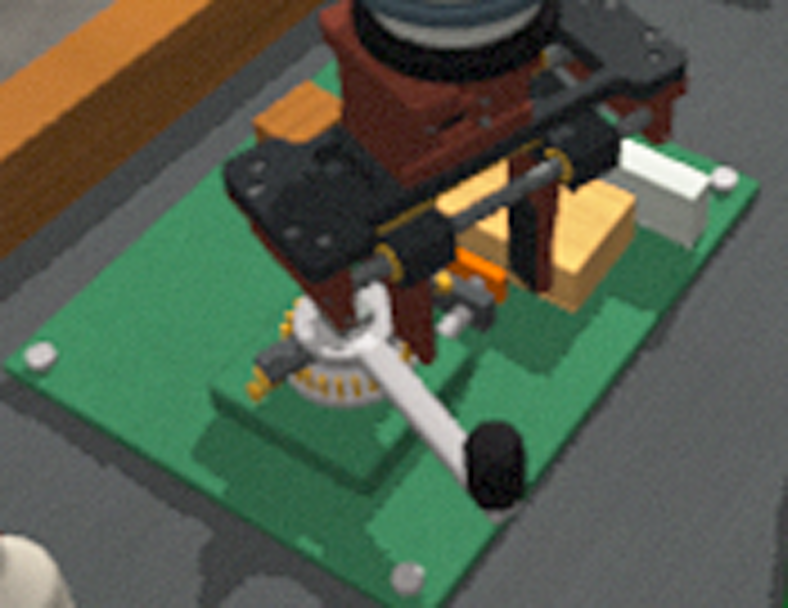

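Call:
move_arm --pt "-10.5 4 20 -0.014 0 0" --pt "0 0 20 0 0 0" --pt "0 0 20 0 0 0" --pt "0 0 0 0 0 0"

```text
t: 4.9
ee_pos: [505.1, 181.8, 145.4]
orientation: [-3.109, 0.421, -0.028]
ft_force: [-0.5, -0.9, -0.5]
width: 52.3
```

```bash
python3 -c "
from h import *
go(496,182,82,-0.27); snap('side','s5')
crop('s5',130,165,305,300,4.5,'c9')"
```

```text
t 4.9 p [505.1 181.8 145.4] yaw -0.269 F [-0.5 -0.9 -0.5] w 52.3
shift [-9.9  2.6 63.2] turn [-0.007 -0.017  0.001]
```

View pics/c9.png

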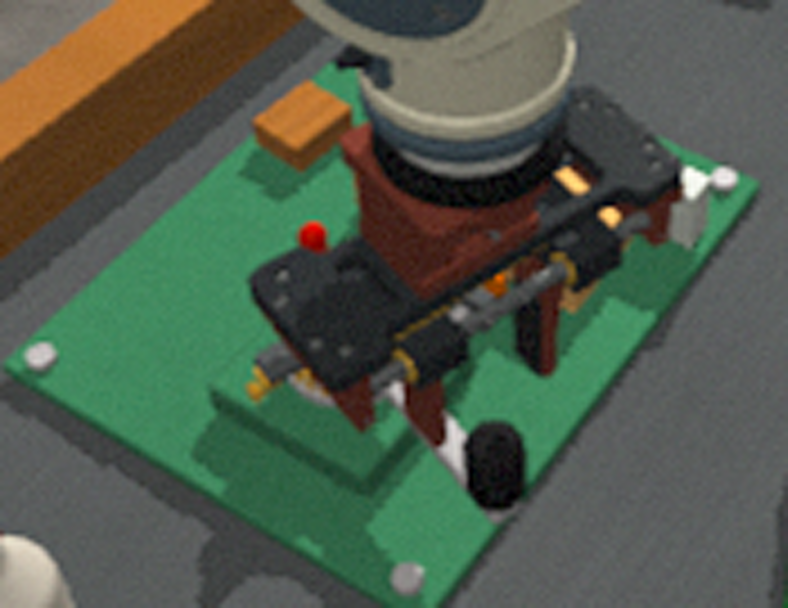

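Call:
move_arm --pt "-10 2.5 0 -0.007 -0.017 0" --pt "0 0 0 0 0 0"

```text
t: 5.12
ee_pos: [497.4, 182.3, 147.5]
orientation: [-3.112, 0.423, -0.003]
ft_force: [-0.6, 0.4, -0.1]
width: 52.8
```

```bash
python3 -c "
from h import *
go(496,182,82,-0.27)"
```

```text
t 5.12 p [497.4 182.3 147.5] yaw -0.27 F [-0.6  0.4 -0.1] w 52.8
shift [-1.4  0.8 65.5] turn [-0.001 -0.002  0.   ]
```

Call:
move_arm --pt "-1 0 20 0 0 0" --pt "0 0 22 0 0 0" --pt "0 0 22 0 0 0" --pt "0 0 0 0 0 0"

```text
t: 5.45
ee_pos: [502.7, 184.2, 87.8]
orientation: [-3.106, 0.422, -0.021]
ft_force: [-1.0, -0.4, -0.3]
width: 52.3
```

```bash
python3 -c "
from h import *
go(496,182,82,-0.27); snap('side','s6')
crop('s6',130,165,305,300,4.5,'c10')"
```

```text
t 5.45 p [502.7 184.2  87.8] yaw -0.27 F [-1.  -0.4 -0.3] w 52.3
shift [-6.   4.   5.7] turn [-0.009 -0.012 -0.   ]
```

View pics/c10.png

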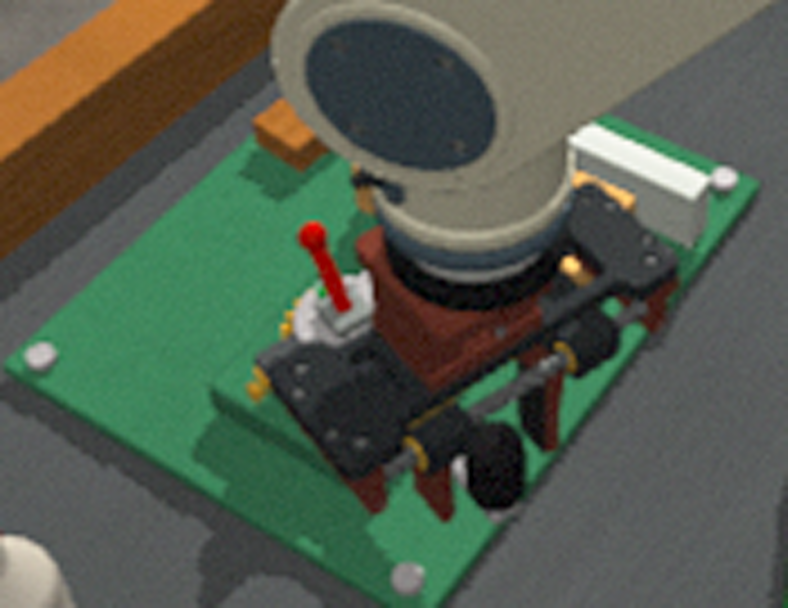

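Call:
move_arm --pt "-6 2 3 -0.009 -0.012 0" --pt "0 0 0 0 0 0" --pt "0 0 0 0 0 0" --pt "0 0 0 0 0 0" --hand 1

```text
t: 5.83
ee_pos: [500.0, 185.1, 91.0]
orientation: [-3.11, 0.423, -0.01]
ft_force: [-0.1, 0.1, -5.9]
width: 29.7
```

```bash
python3 -c "
from h import *
go(496,182,84,-0.27)"
```

```text
t 5.83 p [500.  185.1  91. ] yaw -0.27 F [-0.1  0.1 -5.9] w 29.7
shift [-3.   4.1  7. ] turn [-0.003 -0.006 -0.   ]
```

```bash
cat >> h.py <<'E'
PIV=np.array([631,144.5]); CY=0.048
def st(theta=None):
    o=ctrl.get_obs(); M=R.from_rotvec(o['orientation']).as_matrix(); p=o['ee_pos']
    v=p[:2]-PIV; th=(np.arctan2(v[1],v[0])-np.pi-CY+np.pi)%(2*np.pi)-np.pi; a=np.arctan2(M[1,0],M[0,0])
    rad=-v/np.hypot(*v); tan=np.array([rad[1],-rad[0]])
    F=o['ft_force']
    print('t %.2f th %.3f r %.1f z %.1f yaw-err %.3f | resist %.2f rad %.2f Fz %.1f w %.1f mz %.2f tilt %s'%(o['t'],th,np.hypot(*v),p[2],a-(CY+th),-F[:2]@tan,F[:2]@rad,F[2],o['width'],o['moment'][2],np.round(M[:2,2],3)))
E
python3 -c "
from h import *
st()"
```

```text
t 5.83 th -0.349 r 137.2 z 91.0 yaw-err 0.030 | resist 0.03 rad -0.14 Fz -5.9 w 29.7 mz -0.01 tilt [0.007 0.002]
```

Call:
move_arm --pt "0 10 0 0 0 -0.05" --pt "0 10 0 0 0 -0.07" --pt "0 10 0 0 0 -0.07" --pt "0 0 0 0 0 0"

```text
t: 6.17
ee_pos: [494.6, 158.2, 91.1]
orientation: [-3.132, 0.114, -0.017]
ft_force: [2.1, 2.1, -9.3]
width: 28.9
```

```bash
python3 -c "
from h import *
st()"
```

```text
t 6.17 th -0.148 r 137.1 z 91.1 yaw-err 0.028 | resist 2.33 rad 1.87 Fz -9.3 w 28.9 mz 0.04 tilt [0.011 0.007]
```

Call:
move_arm --pt "0 10 2 0 0 -0.07" --pt "0 10 0 0 0 -0.07" --pt "0 0 0 0 0 0"

```text
t: 6.42
ee_pos: [493.8, 140.8, 91.2]
orientation: [-3.129, -0.104, -0.02]
ft_force: [4.3, 3.1, -19.6]
width: 29.4
```

```bash
python3 -c "
from h import *
st()"
```

```text
t 6.42 th -0.021 r 137.2 z 91.2 yaw-err 0.040 | resist 2.95 rad 4.36 Fz -19.6 w 29.4 mz -0.07 tilt [0.012 0.011]
```

Call:
move_arm --pt "0 10 2 0 0 -0.07" --pt "0 10 0 0 0 -0.07" --pt "0 0 0 0 0 0"

```text
t: 6.67
ee_pos: [495.4, 123.6, 91.2]
orientation: [-3.113, -0.314, -0.02]
ft_force: [3.6, 2.1, -17.6]
width: 29.5
```

```bash
python3 -c "
from h import *
st()"
```

```text
t 6.67 th 0.105 r 137.2 z 91.2 yaw-err 0.048 | resist 1.48 rad 3.89 Fz -17.6 w 29.5 mz -0.06 tilt [0.011 0.014]
```

```bash
python3 -c "
from h import *
snap('top','t7'); st()
crop('t7',175,115,305,235,6,'c11')"
```

```text
t 6.72 th 0.102 r 137.1 z 91.0 yaw-err 0.048 | resist 2.16 rad 1.97 Fz -8.4 w 29.0 mz -0.01 tilt [0.011 0.014]
```

View pics/c11.png

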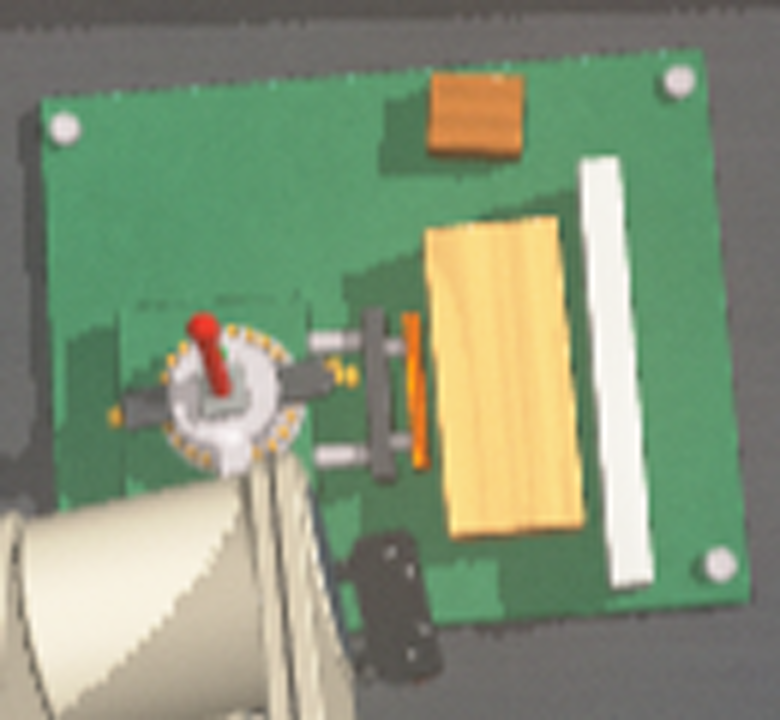

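Call:
move_arm --pt "0.5 6 1 0 0 -0.05" --pt "0.5 6 1 0 0 -0.05" --pt "0.5 6 1 0 0 -0.05" --pt "0.5 6 1 0 0 -0.05"

```text
t: 7.05
ee_pos: [499.6, 105.7, 90.8]
orientation: [-3.067, -0.602, -0.008]
ft_force: [-8.7, 5.2, 9.4]
width: 29.4
```

```bash
python3 -c "
from h import *
st()"
```

```text
t 7.05 th 0.239 r 137.0 z 90.8 yaw-err 0.101 | resist 7.43 rad -6.87 Fz 9.4 w 29.4 mz -0.03 tilt [0.002 0.016]
```

Call:
move_arm --pt "0.5 6 1 0 0 -0.05" --pt "0.5 6 1 0 0 -0.05" --pt "0.5 6 1 0 0 -0.05" --pt "0.5 6 1 0 0 -0.05"

```text
t: 7.38
ee_pos: [505.9, 88.5, 90.7]
orientation: [-2.991, -0.895, 0.009]
ft_force: [-9.5, 3.1, 13.5]
width: 29.5
```

```bash
python3 -c "
from h import *
st()"
```

```text
t 7.38 th 0.373 r 137.1 z 90.7 yaw-err 0.160 | resist 6.72 rad -7.45 Fz 13.5 w 29.5 mz 0.00 tilt [-0.011  0.018]
```

Call:
move_arm --pt "0 6 0 0 0 0" --pt "0 6 0.4 0 0 -0.02" --pt "0 6 0.4 0 0 -0.02" --pt "0 6 0.4 0 0 -0.02"

```text
t: 7.72
ee_pos: [514.4, 72.0, 90.8]
orientation: [-2.964, -0.965, 0.023]
ft_force: [-7.2, 5.1, 5.4]
width: 29.4
```

```bash
python3 -c "
from h import *
st(); snap('top','t8');st()
crop('t8',175,115,305,235,6,'c12')"
```

```text
t 7.72 th 0.508 r 137.3 z 90.8 yaw-err 0.074 | resist 8.10 rad -3.39 Fz 5.4 w 29.4 mz -0.07 tilt [-0.022  0.019]
t 7.77 th 0.514 r 137.2 z 90.8 yaw-err 0.069 | resist 4.93 rad -3.35 Fz 4.4 w 29.3 mz 0.01 tilt [-0.021  0.018]
```

View pics/c12.png

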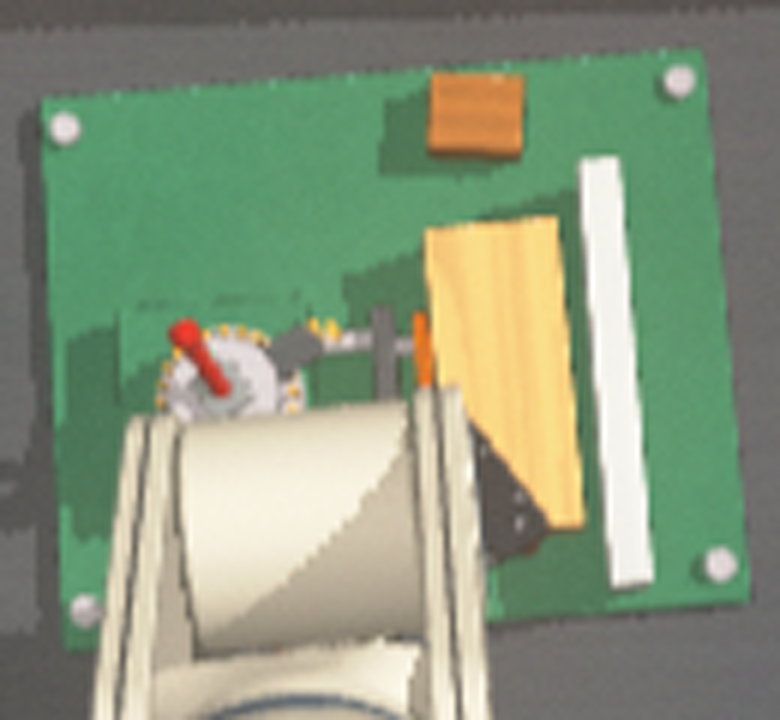

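```bash
cat >> h.py <<'E'
def st2():
    st(); o=ctrl.get_obs(); Rm=R.from_rotvec(o['orientation']); p=o['ee_pos']; v=p[:2]-PIV; y=np.arctan2(-v[1],-v[0])
    Rt=R.from_matrix(np.array([[np.cos(y),np.sin(y),0],[np.sin(y),-np.cos(y),0],[0,0,-1]]))
    print('  turn to fix',np.round((Rm.inv()*Rt).as_rotvec(),3))
E
python3 -c "
from h import *
st2()"
```

```text
t 7.77 th 0.514 r 137.2 z 90.8 yaw-err 0.069 | resist 4.93 rad -3.35 Fz 4.4 w 29.3 mz 0.01 tilt [-0.021  0.018]
  turn to fix [-0.027  0.007  0.069]
```

Call:
move_arm --pt "0.3 -9 0 -0.014 0.004 0.1" --pt "0.3 -9 0 -0.013 0.003 0.1" --pt "0.3 -9 0 0 0 0.07" --pt "0.3 -9 0 0 0 0.07" --pt "0.3 -9 0 0 0 0.07"

```text
t: 8.18
ee_pos: [497.3, 113.3, 90.9]
orientation: [3.123, 0.285, -0.003]
ft_force: [1.1, -2.0, -5.7]
width: 29.1
```

```bash
python3 -c "
from h import *
st2()"
```

```text
t 8.18 th 0.182 r 137.3 z 90.9 yaw-err -0.048 | resist -2.24 rad 0.58 Fz -5.7 w 29.1 mz 0.05 tilt [-0.001 -0.006]
  turn to fix [ 0.005  0.002 -0.048]
```

Call:
move_arm --pt "0.3 -10 0.5 0 0 0.04" --pt "0.3 -10 0.5 0 0 0.07" --pt "0.3 -10 0 0 0 0.07" --pt "0.3 -10 0 0 0 0.07" --pt "0.3 -10 0 0 0 0.07"

```text
t: 8.6
ee_pos: [495.4, 166.1, 90.9]
orientation: [3.12, -0.275, -0.001]
ft_force: [1.5, -2.3, -4.9]
width: 29.3
```

```bash
python3 -c "
from h import *
st2()"
```

```text
t 8.60 th -0.206 r 137.3 z 90.9 yaw-err -0.018 | resist -2.03 rad 1.79 Fz -4.9 w 29.3 mz -0.00 tilt [-0.002 -0.009]
  turn to fix [ 0.009  0.    -0.018]
```

Call:
move_arm --pt "0.3 -10 0.5 0.005 0 0.05" --pt "0.3 -10 0.5 0.004 0 0.07" --pt "0.3 -10 0 0 0 0.07" --pt "0.3 -8 0 0 0 0.07" --pt "0 0 0 0 0 0"

```text
t: 9.02
ee_pos: [508.8, 206.9, 91.0]
orientation: [3.054, -0.732, 0.008]
ft_force: [1.8, 1.5, -5.3]
width: 29.2
```

```bash
python3 -c "
from h import *
st2()"
```

```text
t 9.02 th -0.520 r 137.2 z 91.0 yaw-err 0.002 | resist 2.16 rad 0.96 Fz -5.3 w 29.2 mz 0.01 tilt [ 0.005 -0.002]
  turn to fix [-0.    -0.005  0.002]
```

Call:
move_arm --pt "0.2 9 0.5 0 0 -0.06" --pt "0.2 9 0.5 0 0 -0.06" --pt "0.2 9 0.5 0 0 -0.06" --pt "0.2 6 0.5 0 0 -0.04" --pt "0.2 6 0.5 0 0 -0.04"

```text
t: 9.43
ee_pos: [497.2, 174.0, 91.0]
orientation: [-3.123, 0.315, -0.015]
ft_force: [-1.2, 8.1, -4.8]
width: 29.3
```

```bash
python3 -c "
from h import *
st2()"
```

```text
t 9.43 th -0.265 r 137.0 z 91.0 yaw-err 0.016 | resist 7.68 rad -2.93 Fz -4.8 w 29.3 mz 0.04 tilt [0.01  0.002]
  turn to fix [-0.004 -0.009  0.016]
```

Call:
move_arm --pt "0.2 9 0.5 0 0 -0.06" --pt "0.2 9 0.5 0 0 -0.06" --pt "0.2 9 0.5 0 0 -0.06" --pt "0.2 6 0.5 0 0 -0.04" --pt "0.2 6 0.5 0 0 -0.04"

```text
t: 9.85
ee_pos: [494.0, 139.5, 90.9]
orientation: [-3.13, -0.104, -0.02]
ft_force: [-2.1, 7.0, -0.7]
width: 29.2
```

```bash
python3 -c "
from h import *
st2()"
```

```text
t 9.85 th -0.012 r 137.0 z 90.9 yaw-err 0.030 | resist 7.08 rad -1.80 Fz -0.7 w 29.2 mz -0.02 tilt [0.012 0.01 ]
  turn to fix [-0.009 -0.013  0.03 ]
```

Free pull is about 7 N while moving. I continue and then look.

Call:
move_arm --pt "0.2 9 0.5 -0.005 -0.005 -0.04" --pt "0.2 9 0.5 -0.004 -0.005 -0.05" --pt "0.2 9 0.5 0 0 -0.06" --pt "0.2 6 0.3 0 0 -0.04" --pt "0.2 6 0.3 0 0 -0.04"

```text
t: 10.27
ee_pos: [499.5, 105.3, 91.0]
orientation: [-3.099, -0.472, -0.005]
ft_force: [-1.5, 6.7, -3.7]
width: 29.4
```

```bash
python3 -c "
from h import *
st2(); snap('top','t9'); snap('side','s9'); st()
crop('t9',175,115,305,235,6,'c13')"
```

```text
t 10.27 th 0.242 r 137.2 z 91.0 yaw-err 0.012 | resist 6.87 rad 0.51 Fz -3.7 w 29.4 mz -0.01 tilt [0.002 0.007]
  turn to fix [-0.006 -0.004  0.012]
t 10.37 th 0.246 r 137.2 z 91.0 yaw-err 0.006 | resist 4.78 rad -0.11 Fz -1.2 w 29.4 mz 0.06 tilt [0.003 0.006]
```

View pics/c13.png

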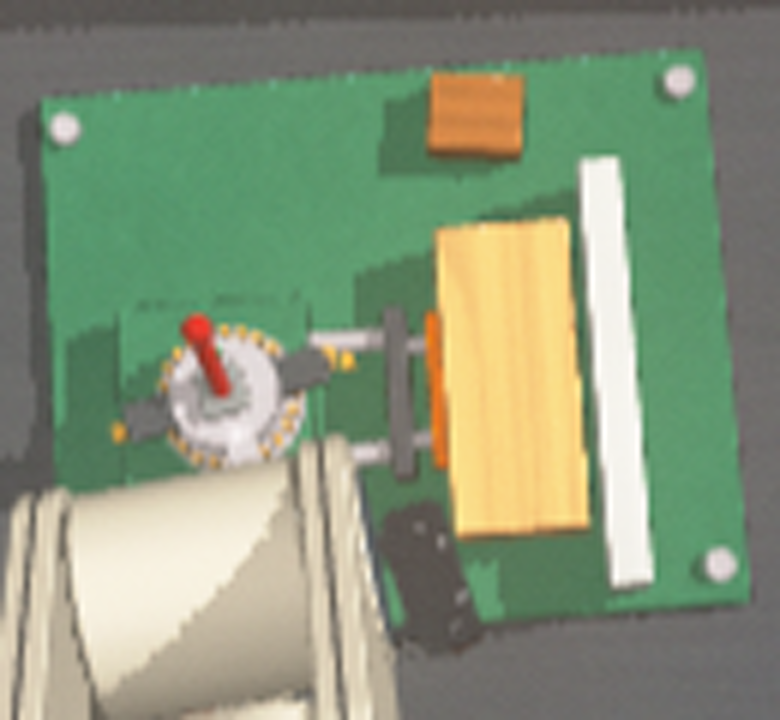

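Call:
move_arm --pt "0.2 9 0.5 -0.004 -0.004 -0.05" --pt "0.2 9 0.5 0 0 -0.06" --pt "0.2 9 0.5 0 0 -0.06" --pt "0.2 6 0.3 0 0 -0.04" --pt "0.2 6 0.3 0 0 -0.04"

```text
t: 10.78
ee_pos: [513.4, 73.7, 90.9]
orientation: [-3.017, -0.852, 0.002]
ft_force: [-2.0, 6.5, -0.4]
width: 29.7
```

```bash
python3 -c "
from h import *
st2()"
```

```text
t 10.78 th 0.494 r 137.3 z 90.9 yaw-err 0.009 | resist 6.62 rad 1.65 Fz -0.4 w 29.7 mz -0.09 tilt [-0.003  0.006]
  turn to fix [-0.007 -0.     0.009]
```

Now I swing back.

Call:
move_arm --pt "0.3 -10 0 -0.004 0 0.07" --pt "0.3 -10 0 0 0 0.07" --pt "0.3 -10 0 0 0 0.07" --pt "0.3 -10 0 0 0 0.07" --pt "0.3 -10 0 0 0 0.07"

```text
t: 11.2
ee_pos: [496.1, 118.8, 91.0]
orientation: [3.128, 0.282, 0.003]
ft_force: [2.0, -2.6, -7.5]
width: 29.0
```

Call:
move_arm --pt "0.3 -10 0.5 0 0 0.07" --pt "0.3 -10 0.5 0 0 0.07" --pt "0.3 -10 0 0 0 0.07" --pt "0.3 -10 0 0 0 0.07" --pt "0.3 -10 0 0 0 0.07"

```text
t: 11.62
ee_pos: [496.1, 169.6, 91.0]
orientation: [3.122, -0.307, 0.008]
ft_force: [3.4, -1.9, -5.8]
width: 29.3
```

```bash
python3 -c "
from h import *
st2()"
```

```text
t 11.62 th -0.232 r 137.3 z 91.0 yaw-err -0.012 | resist -1.23 rad 3.66 Fz -5.8 w 29.3 mz -0.02 tilt [ 0.005 -0.005]
  turn to fix [ 0.004 -0.006 -0.012]
```

Call:
move_arm --pt "0.5 -10 0.5 0.004 -0.004 0.06" --pt "0.5 -10 0.5 0 0 0.07" --pt "0.5 -10 0 0 0 0.07" --pt "0.5 -5 0 0 0 0.03"

```text
t: 11.95
ee_pos: [507.3, 204.0, 91.0]
orientation: [3.061, -0.692, 0.004]
ft_force: [0.2, -1.4, -4.2]
width: 29.3
```

```bash
python3 -c "
from h import *
st2(); snap('top','t10'); st()
crop('t10',175,115,305,235,6,'c14')"
```

```text
t 11.95 th -0.496 r 137.2 z 91.0 yaw-err 0.004 | resist -1.15 rad 0.78 Fz -4.2 w 29.3 mz 0.01 tilt [ 0.002 -0.004]
  turn to fix [ 0.002 -0.003  0.004]
t 12.00 th -0.501 r 137.2 z 91.0 yaw-err 0.008 | resist 2.36 rad -1.27 Fz -5.9 w 29.5 mz 0.01 tilt [ 0.002 -0.003]
```

View pics/c14.png

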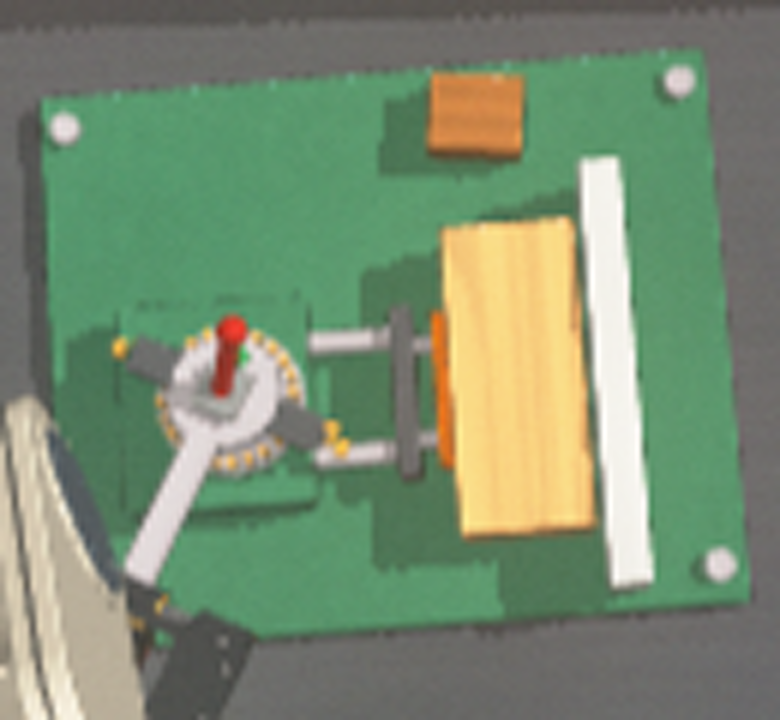

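Call:
move_arm --pt "0.2 9 0.5 0 0 -0.06" --pt "0.2 9 0.5 0 0 -0.06" --pt "0.2 9 0.5 0 0 -0.06" --pt "0.2 6 0.5 0 0 -0.04" --pt "0.2 6 0.5 0 0 -0.04"

```text
t: 12.42
ee_pos: [496.5, 170.9, 91.0]
orientation: [-3.127, 0.275, -0.011]
ft_force: [-1.0, 7.6, -2.0]
width: 29.2
```

```bash
python3 -c "
from h import *
st2()"
```

```text
t 12.42 th -0.242 r 137.0 z 91.0 yaw-err 0.019 | resist 7.23 rad -2.47 Fz -2.0 w 29.2 mz -0.02 tilt [0.007 0.001]
  turn to fix [-0.003 -0.007  0.019]
```

Call:
move_arm --pt "0.2 6 0.5 0 0 -0.04" --pt "0.2 6 0.5 0 0 -0.04" --pt "0.2 6 0.5 0 0 -0.04"

```text
t: 12.67
ee_pos: [494.4, 155.4, 90.9]
orientation: [-3.134, 0.081, -0.015]
ft_force: [-2.0, 7.3, -0.4]
width: 29.0
```

```bash
python3 -c "
from h import *
st2();snap('top','t11');st()"
```

```text
t 12.67 th -0.128 r 137.0 z 90.9 yaw-err 0.028 | resist 7.09 rad -2.53 Fz -0.4 w 29.0 mz -0.02 tilt [0.009 0.006]
  turn to fix [-0.007 -0.009  0.028]
t 12.72 th -0.122 r 137.0 z 90.9 yaw-err 0.025 | resist 3.39 rad -2.57 Fz 0.3 w 29.4 mz 0.00 tilt [0.009 0.006]
```

Call:
move_arm --pt "0.2 6 0.4 -0.003 -0.004 -0.03" --pt "0.2 6 0.4 -0.003 -0.004 -0.03" --pt "0.2 6 0.4 0 0 -0.04"

```text
t: 12.97
ee_pos: [494.0, 139.2, 90.9]
orientation: [-3.136, -0.082, -0.003]
ft_force: [-0.2, 8.2, -1.5]
width: 29.6
```

```bash
python3 -c "
from h import *
st2();snap('top','t12');st()
crop('t12',175,115,305,235,6,'c15')"
```

```text
t 12.97 th -0.009 r 137.1 z 90.9 yaw-err 0.013 | resist 8.17 rad 0.08 Fz -1.5 w 29.6 mz -0.01 tilt [0.002 0.004]
  turn to fix [-0.004 -0.002  0.013]
t 13.02 th -0.003 r 137.1 z 90.9 yaw-err 0.011 | resist 4.31 rad -0.82 Fz -1.8 w 29.3 mz 0.02 tilt [0.002 0.004]
```

View pics/c15.png

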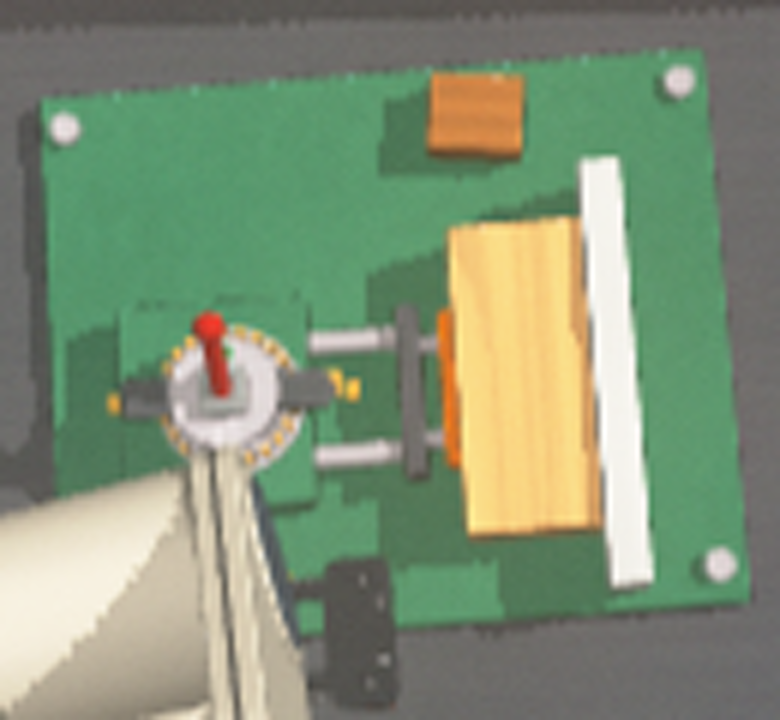

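Call:
move_arm --pt "0.2 6 0.4 -0.002 0 -0.04" --pt "0.2 6 0.4 -0.002 0 -0.04" --pt "0.2 6 0.4 0 0 -0.04"

```text
t: 13.27
ee_pos: [495.5, 123.2, 90.9]
orientation: [-3.125, -0.277, -0.005]
ft_force: [-2.6, 8.7, -1.3]
width: 29.2
```

```bash
python3 -c "
from h import *
st2();snap('top','t13');st()
crop('t13',175,115,305,235,6,'c16')"
```

```text
t 13.27 th 0.108 r 137.1 z 90.9 yaw-err 0.021 | resist 9.04 rad -1.20 Fz -1.3 w 29.2 mz -0.05 tilt [0.003 0.004]
  turn to fix [-0.004 -0.004  0.021]
t 13.32 th 0.113 r 137.1 z 90.9 yaw-err 0.018 | resist 5.08 rad -0.62 Fz -0.2 w 29.0 mz 0.01 tilt [0.003 0.004]
```

View pics/c16.png

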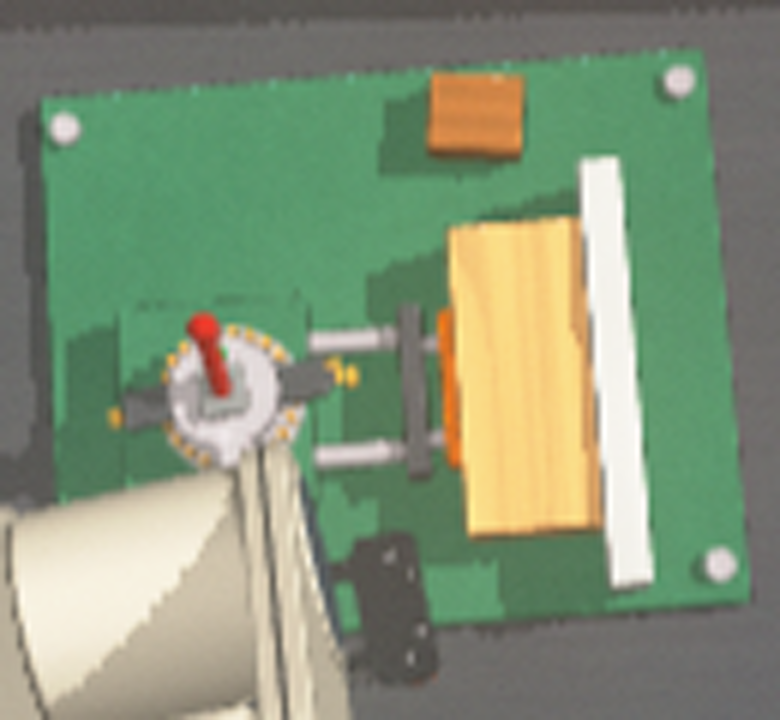

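Call:
move_arm --pt "0.2 6 0.4 -0.002 0 -0.03" --pt "0.2 6 0.4 -0.002 0 -0.04"

```text
t: 13.48
ee_pos: [497.5, 112.9, 91.0]
orientation: [-3.114, -0.391, -0.006]
ft_force: [-1.9, 9.3, -1.0]
width: 29.6
```

```bash
python3 -c "
from h import *
st2();snap('top','t14');st()
crop('t14',175,115,305,235,6,'c17')"
```

```text
t 13.48 th 0.184 r 137.1 z 91.0 yaw-err 0.017 | resist 9.48 rad 0.27 Fz -1.0 w 29.6 mz -0.06 tilt [0.004 0.003]
  turn to fix [-0.002 -0.004  0.017]
t 13.53 th 0.189 r 137.1 z 90.9 yaw-err 0.015 | resist 6.78 rad -0.64 Fz -1.0 w 29.3 mz -0.02 tilt [0.004 0.003]
```

View pics/c17.png

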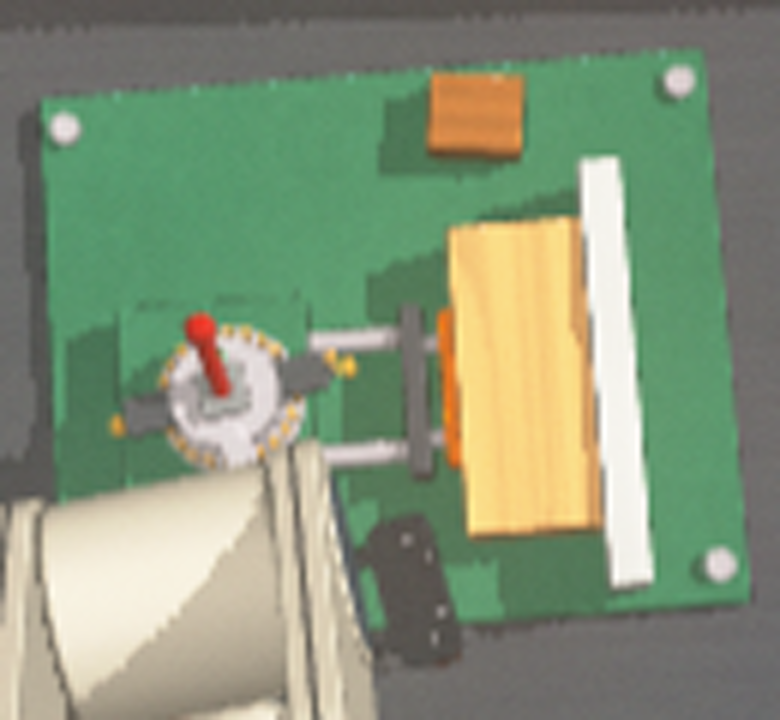

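Call:
move_arm --pt "0.2 5 0.3 0 0 -0.03" --pt "0.2 5 0.3 0 0 -0.03"

```text
t: 13.7
ee_pos: [499.6, 105.1, 90.9]
orientation: [-3.098, -0.487, -0.006]
ft_force: [-1.6, 10.2, -2.4]
width: 29.2
```

```bash
python3 -c "
from h import *
st2();snap('top','t15');st()"
```

```text
t 13.70 th 0.244 r 137.2 z 90.9 yaw-err 0.021 | resist 10.21 rad 1.36 Fz -2.4 w 29.2 mz -0.02 tilt [0.003 0.006]
  turn to fix [-0.005 -0.004  0.021]
t 13.75 th 0.247 r 137.2 z 91.0 yaw-err 0.019 | resist 7.79 rad 0.19 Fz -1.6 w 29.4 mz 0.02 tilt [0.003 0.006]
```

Call:
move_arm --pt "0 0 0 0 0 0" --pt "0 0 0 0 0 0" --pt "0 0 0 0 0 0" --pt "0 0 0 0 0 0" --hand -0.4

```text
t: 14.08
ee_pos: [499.7, 104.9, 92.4]
orientation: [-3.098, -0.49, -0.008]
ft_force: [0.9, 0.9, -0.7]
width: 52.5
```

Call:
move_arm --pt "0 0 -20 0 0 0" --pt "0 0 -30 0 0 0" --pt "0 0 -35 0 0 0" --pt "0 0 -35 0 0 0" --pt "-30 0 -20 0 0 0"

```text
t: 14.5
ee_pos: [471.4, 94.1, 234.4]
orientation: [-3.1, -0.489, 0.002]
ft_force: [-0.1, 0.1, 0.7]
width: 61.6
```

```bash
python3 -c "
from h import *
go()"
```

```text
t 14.5 p [471.4  94.1 234.4] yaw 0.313 F [-0.1  0.1  0.7] w 61.6
shift [0. 0. 0.] turn [-0.003  0.001 -0.   ]
```

Call:
move_arm --pt "-10 35 0 0 0 0" --pt "-10 35 0 0 0 0" --pt "-10 35 0 0 0 0" --pt "-10 35 0 0 0 0" --pt "-10 35 0 0 0 0"

```text
t: 14.92
ee_pos: [477.9, -90.0, 243.1]
orientation: [3.1, 0.506, 0.021]
ft_force: [1.2, 0.7, 0.5]
width: 61.2
```

Call:
move_arm --pt "0 35 0 0 0 0" --pt "0 35 0 0 0 0" --pt "0 35 0 0 0 0" --pt "0 0 0 0 0 0" --pt "0 0 0 0 0 0"

```text
t: 15.33
ee_pos: [511.0, -202.8, 245.6]
orientation: [3.097, 0.493, 0.025]
ft_force: [-0.3, 0.5, -0.0]
width: 61.2
```

```bash
python3 -c "
from h import *
go(); snap('top','t20');snap('side','s20')
crop('t20',175,115,305,235,6,'c20');crop('s20',130,165,305,300,4.5,'c21')"
```

```text
t 15.33 p [ 511.  -202.8  245.6] yaw 0.316 F [-0.3  0.5 -0. ] w 61.2
shift [0. 0. 0.] turn [ 0.008 -0.015 -0.   ]
```

View pics/c20.png

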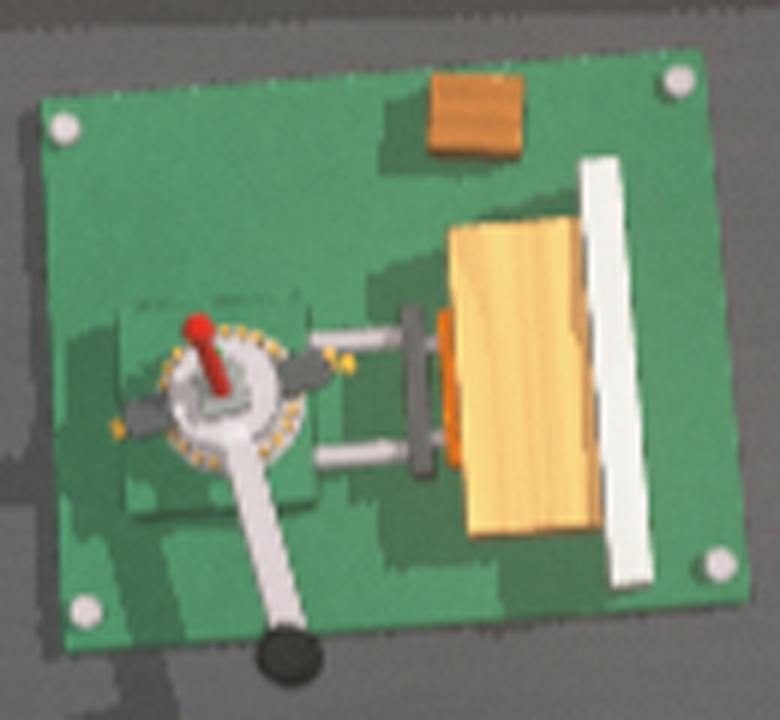

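View pics/c21.png

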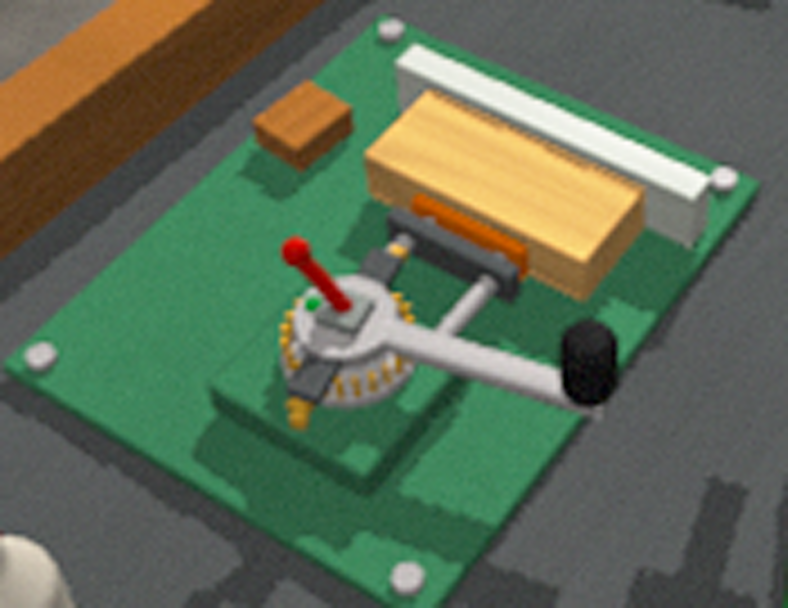

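View pics/t20.png

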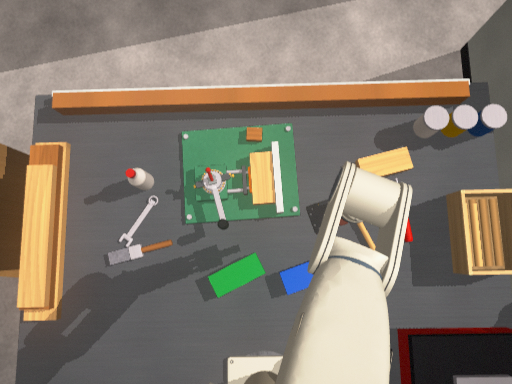

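```bash
python3 - <<'E'
from h import *
d=load('t20'); f=lambda u,v:(175+u/6-.4,115+v/6-.4)
for c in[(447,228),(470,535)]: print('blank near edge',np.round(pt(d,*f(*c),50),1))
for c in[(582,158),(613,588)]: print('fence',np.round(pt(d,*f(*c),57),1))
# bar/pad columns, rows 176..186 (between the rods)
for t in('t0','top0','t3','t10','t13','t14','t15','t20'):
    try: im=cv2.imread(f'pics/{t}.png')[:,:,::-1].astype(float)
    except Exception: continue
    out=[]
    for v in range(175,186):
        row=im[v,228:258]; 
        ora=np.clip(row[:,0]-row[:,1]-60,0,None); 
        if ora.sum()<50: continue
        x=np.arange(228,258); cx=(ora*x).sum()/ora.sum()
        # bar: low-green greyish (max channel spread small, dark)
        spread=row.max(1)-row.min(1); w=np.clip(30-spread,0,None)*(row.mean(1)<130)*(x<cx)
        if w.sum()<10: continue
        out.append(cx-(w*x).sum()/w.sum())
    print(t,len(out),np.round(np.mean(out),2) if out else None,np.round(np.std(out),2) if out else None)
E
```

```text
blank near edge [716.1  30.6  50. ]
blank near edge [556.5  21.5  50. ]
fence [749.5 -39.9  57. ]
fence [527.3 -49.9  57. ]
top0 11 6.95 0.73
t3 11 8.66 0.45
t10 11 6.61 0.5
t13 11 8.25 2.41
t14 11 7.71 2.47
t15 11 7.11 2.32
t20 11 7.33 2.59[ WARN:0@0.546] global loadsave.cpp:275 findDecoder imread_('pics/t0.png'): can't open/read file: check file path/integrity
```

```bash
python3 - <<'E'
from h import *
a=[]
for t in('t10','t12','t20'):
    im=cv2.imread(f'pics/{t}.png')[160:200,225:285]; a.append(cv2.resize(im,None,fx=13,fy=5,interpolation=cv2.INTER_CUBIC)[:198])
cv2.imwrite('pics/cmp.png',np.vstack(a))
E
```

```text
(no output)
```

View pics/cmp.png

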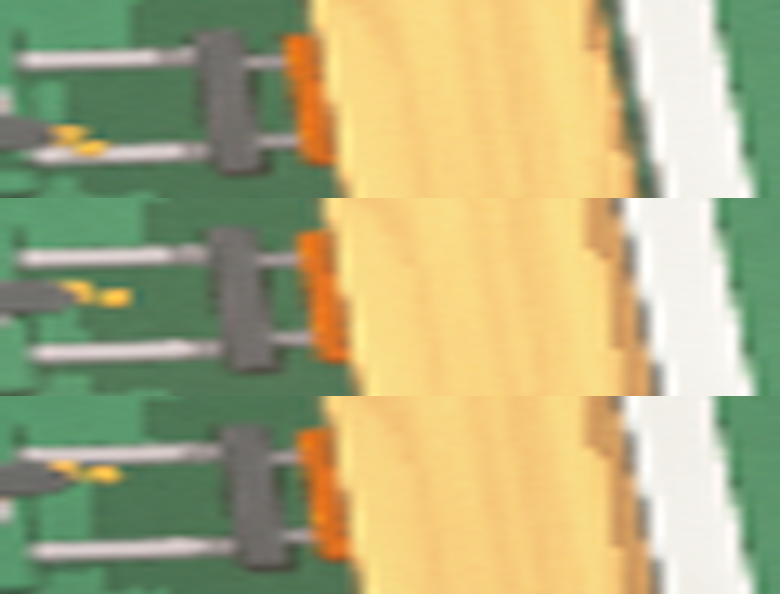

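```bash
python3 -c "
from h import *
o=ctrl.get_obs(); print(o['t'],o['qvel'].round(3),o['ft_force']); print(ctrl.close_job())"
```

```text
15.4333 [ 0.027 -0.01   0.017  0.008  0.004  0.001] [-0.18331706  0.48214232  0.03841935]
the job is handed in; nothing more can be done
None
```

I threw the red lever right over to its tighten stop and swung the handle through three tightening strokes. The pine blank now sits against the fence with a firm jaw. I then let go, backed the arm clear and handed the job in at about 15.4 s.

**Firmness:** The moving pull at the knob rose from about 7.0 N free to 10.2 N, which is 3.2 N above free. Paused, it read about 7.8 N against the stated 4 to 5 N. I stopped at a handle angle of +0.25 rad, well short of the 0.6 stop. That is roughly 0.22 to 0.25 rad past pinching, or 3.3 to 3.7 N by the stated rate.

**Final look:** The pictures show the lever over the green dot, the blank flush with the fence and nothing touched by the gripper. The other bench items I could see had not moved, but the arm hid the screwdriver and the dowel in the last top view. The blank's near edge lay about 70 to 72 mm from the fence along its length, so it is square within the pixel error.

**Checks that were off or disagreed:**
- **Push at the lever stop:** The fingertips pressed briefly with about 46 N total. The wrist limit is 120 N. The 40 N limit is for the arm and gripper body, and I took the fingertips as not counting.
- **Pad compression:** Read from enlarged pictures, it was only about 2.1 to 2.5 mm (29 to 35 N, about +2.4 to +2.9 N). That is the low edge of the firm range and below what I felt at the knob. An automatic version of this measurement was too noisy to use.
- **Rate of rise:** The moving pull rose more slowly with angle than the stated 1.5 N per 0.1 rad. The paused readings agreed with it.

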